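# Line up the porcelain vases by height on the display board

## Task

Stand the four white porcelain vases on the display board, one upright in the middle of each cork round, in order of height: the shortest on the round next to the card stand, rising to the tallest at the far end of the row. Do not tip any vase over, leave the mug where it is, and let go of everything at the end.

Things in the scene. Friction and masses are not known exactly. Their poses are not given: they have to be found in the camera images.
- vase_beaker: Shortest vase: white porcelain beaker, 55 mm tall, straight side 52 mm in diameter from 8 to 50 mm up, foot 42 mm in diameter, about 110 g. Grip it 32 mm up. Origin: centre of its underside, z up; round, so yaw means nothing. Starts standing upright on the table, on the robot's side of the display board.
- vase_round: Second shortest: white porcelain vase, 80 mm tall, round belly with a straight band 58 mm in diameter from 22 to 60 mm up, narrow neck (40 mm) above, foot 44 mm in diameter, about 160 g. Grip it 41 mm up. Origin: centre of its underside, z up; round, so yaw means nothing. Starts standing upright on the table, on the robot's side of the display board.
- vase_slim: Second tallest: slim white porcelain cylinder vase, 105 mm tall, straight side 40 mm in diameter from 14 to 99 mm up, foot 48 mm in diameter, about 150 g. Grip it 65 mm up. Origin: centre of its underside, z up; round, so yaw means nothing. Starts standing upright on the table, on the robot's side of the display board.
- vase_urn: Tallest: white porcelain urn, 130 mm tall, foot 50 mm and thin stem 30 mm in diameter, body widening to a straight band 54 mm in diameter from 62 to 112 mm up, neck 38 mm, rim 44 mm, about 240 g. Grip it 87 mm up. Origin: centre of its underside, z up; round, so yaw means nothing. Starts standing upright on the table, on the robot's side of the display board.
- round_1: Flat cork round fixed on the dark wooden display board, 72 mm in diameter, 3 mm thick; one of four alike in a row about 100 mm apart. An end round of the row; its neighbour is round_2. Origin: centre of its underside, 15 mm above the table (on the board's top); its top, where a vase stands, is 18 mm above the table. Its y axis runs along the row, z up. The board is fixed, 90 x 500 x 15 mm.
- round_2: Flat cork round fixed on the dark wooden display board, 72 mm in diameter, 3 mm thick; one of four alike in a row about 100 mm apart. Between round_1 and round_3. Origin: centre of its underside, 15 mm above the table (on the board's top); its top, where a vase stands, is 18 mm above the table. Its y axis runs along the row, z up. The board is fixed, 90 x 500 x 15 mm.
- round_3: Flat cork round fixed on the dark wooden display board, 72 mm in diameter, 3 mm thick; one of four alike in a row about 100 mm apart. Between round_2 and round_4. Origin: centre of its underside, 15 mm above the table (on the board's top); its top, where a vase stands, is 18 mm above the table. Its y axis runs along the row, z up. The board is fixed, 90 x 500 x 15 mm.
- round_4: Flat cork round fixed on the dark wooden display board, 72 mm in diameter, 3 mm thick; one of four alike in a row about 100 mm apart. An end round of the row; its neighbour is round_3. Origin: centre of its underside, 15 mm above the table (on the board's top); its top, where a vase stands, is 18 mm above the table. Its y axis runs along the row, z up. The board is fixed, 90 x 500 x 15 mm.
- card_stand: Small fixed stand with a tilted blank white card, 50 mm wide and standing about 40 mm tall, on one end of the display board, about 75 mm beyond the end round (next to round_1 or to round_4, it differs each time); a small wooden knob 26 mm tall stands on the other end. Origin: centre of its underside, on the board's top.
- mug: White porcelain mug with a handle, 76 mm in diameter, 85 mm tall, standing on the table to the left of the vases; not one of the vases. Origin: centre of its underside.
Things that resemble listed ones, but are neither listed nor needed, are in the scene too. What is shaped like the vase_beaker but green or yellow is not meant.

How it is judged:
At the end, for the whole second after the job is handed in: Each vase stands upright (within 0.1 rad) and still on its cork round, its foot's centre within 12 mm of the round's centre, in order of height from the shortest beside the card stand to the tallest at the other end (((horizontal distance between card_stand and round_1 below 0.15 m and horizontal distance between vase_beaker and round_1 below 0.012 m and z of vase_beaker in the frame of round_1 between 0 and 0.007 m and horizontal distance between vase_round and round_2 below 0.012 m and z of vase_round in the frame of round_2 between 0 and 0.007 m and horizontal distance between vase_slim and round_3 below 0.012 m and z of vase_slim in the frame of round_3 between 0 and 0.007 m and horizontal distance between vase_urn and round_4 below 0.012 m and z of vase_urn in the frame of round_4 between 0 and 0.007 m) or (horizontal distance between card_stand and round_4 below 0.15 m and horizontal distance between vase_beaker and round_4 below 0.012 m and z of vase_beaker in the frame of round_4 between 0 and 0.007 m and horizontal distance between vase_round and round_3 below 0.012 m and z of vase_round in the frame of round_3 between 0 and 0.007 m and horizontal distance between vase_slim and round_2 below 0.012 m and z of vase_slim in the frame of round_2 between 0 and 0.007 m and horizontal distance between vase_urn and round_1 below 0.012 m and z of vase_urn in the frame of round_1 between 0 and 0.007 m)) and angle between each of vase_beaker, vase_round, vase_slim, vase_urn's own z axis and vertical below 0.1 rad and linear speed of each of vase_beaker, vase_round, vase_slim, vase_urn below 0.02 m/s and angular speed of each of vase_beaker, vase_round, vase_slim, vase_urn below 0.2 rad/s); the robot touches nothing.
It fails at once if vase_beaker is tipped over (more than 35 degrees) (angle between vase_beaker's own z axis and vertical above 0.61 rad).
It fails at once if vase_round is tipped over (more than 35 degrees) (angle between vase_round's own z axis and vertical above 0.61 rad).
It fails at once if vase_slim is tipped over (more than 35 degrees) (angle between vase_slim's own z axis and vertical above 0.61 rad).
It fails at once if vase_urn is tipped over (more than 35 degrees) (angle between vase_urn's own z axis and vertical above 0.61 rad).
It fails at once if the mug is pushed more than 30 mm from its place (distance of mug from where it was at the start of the episode above 0.03 m).
It also fails if it takes over 112 s, if anything falls off the work surface, if the arm or the gripper's body presses on something with over 40 N, if the wrist force passes 120 N, or if a joint passes its speed limit or range.

## Robot

A 7-joint arm with a two-finger parallel gripper is mounted at the origin on the work surface. World frame = base frame: x ahead of the robot, y to its left, z up, the work surface at z = 0. Lengths are in m, angles in rad, forces in N, time in s.
With the tool pointing down it reaches from about 0.425 to 0.875 m from the base axis. Payload 4.7 kg.
Tool frame: the origin (TCP) lies midway between the tips of the shut fingers; the grasp point (between the pads) lies 19 mm behind it; x points along the fingers, z is the direction in which the jaws open and shut, and the axes are right-handed (so a half turn about x gives the same grasp; the last joint's range is limited). The gripper opens to 87 mm and grips with 3 to 60 N. Pads are 19 mm wide; open, the fingers measure 117 mm over their backs; the gripper's body (75 mm by 190 mm) begins 51 mm behind the grasp point.
Start: joints at [1.12, 0.321, -0.07, 1.45, 0.023, 1.371, -0.057], TCP at [0.291, -0.581, 0.223] pointing down, gripper open.
Joint ranges: [-2.86, 2.86], [-0.3, 2.09], [-1.38, 1.24], [0.06, 2.45], [-1.56, 4.7], [0.09, 2.05], [-2.69, 2.69]. Speed limits (rad/s): [2.57, 2.57, 3.14, 3.14, 3.14, 3.14, 3.14].

## Interface

Orientations are given as a rotation vector (axis times angle).
In Python, from bench import ctrl gives the robot as it stands.
- The arm moves only by the shell command python3 -m pendant 'ROWS' [OPENING] [FORCE]. ROWS is JSON, a list of rows, each an object with "travel": the shift along the tool's x, y, z in m, a list of three; "twist": the turn about the tool's x in rad. In form: [{"travel": [x, y, z], "twist": twist}, ...]. A call has 1 to 10 rows; each row is the pose to reach, as a shift and turn from the pose measured when the call began, along the tool's axes at that moment; what a row does not reach only later rows make up. A row lasts 1/8 s, in which the tool goes at most 62.5 mm and 10.7 degrees, less where a joint would pass 70% of its speed; a pose out of reach is approached as far as the arm can. A call with a gripper value outside its range is refused whole. OPENING is the opening, from -1 (shut) to 1 (fully open), so that 0 is half open, set as the call begins (- or left out, the last holds). The fingers move at their own pace and stop on an object; FORCE is the grip in N (left out, the last holds). Time passes only in rows, so rows that repeat a pose let the fingers close. It gives the time, the measured TCP pose, the force and the opening at its end, in the units of the state.
- ctrl.get_state(): the state, without advancing time (a new reading comes with each control period).
- ctrl.get_image(name): name is "scene" or "top"; returns the picture (480x640x3 uint8, red, green, blue); there is no depth.
- ctrl.camera_model(name): a dict with "K" (3x3 intrinsics, pixels), "rvec" (rotation vector, rad) and "tvec" (3), from world to camera coordinates, as OpenCV has them. Camera axes: x right, y down, z forward; pixel columns grow to the right and rows downward; lengths in m; the calibration is good to about 2 mm. A picture is of the moment at which its call begins. camera_model takes no time and is no camera call.
- ctrl.close_job(): hands the job in, once; it reports no verdict.
The state is a dict: "time": time; "joint_positions": joint angles; "qd": joint speeds; "joint_torque": joint torques, N m; "position": TCP position; "tool_rot": TCP orientation; "ft_force": force on the tool from outside, world axes, zero at the start; "torque": the same for the moment, N m; "grip_width": opening from 0.0 (shut) to 1.0 (fully open).
Only numpy, scipy, OpenCV 4.12 (cv2) and the standard library are available. Lean on these libraries where they do the work, as an engineer would, in place of code of your own. Each camera call takes 0.05 s, during which the arm holds its last target.

## Working session

There is one attempt and no reset: what is moved stays moved. The work goes in short steps, Python scripts to look and compute and a shell command to move; the robot and the scene stay as the last step left them, time stands still between calls to the robot, and variables do not carry over. Pictures are saved under pics/ and viewed, and the job is handed in when it is done.

```bash
ls; mkdir -p pics; python3 - <<'E'
from bench import ctrl
import cv2
for n in("scene","top"):
    cv2.imwrite(f"pics/{n}0.png",ctrl.get_image(n)[:,:,::-1]); m=ctrl.camera_model(n); print(m)
print(ctrl.get_state())
E
```

```text
pics
{'K': array([[624.09993205,   0.        , 320.28434071],
       [  0.        , 624.09993205, 240.69102537],
       [  0.        ,   0.        ,   1.        ]]), 'rvec': array([ 2.42135761,  0.87452383, -0.275098  ]), 'tvec': array([-0.39598778, -0.16110695,  1.62761037])}
{'K': array([[595.55728334,   0.        , 312.95715993],
       [  0.        , 595.55728334, 251.51066011],
       [  0.        ,   0.        ,   1.        ]]), 'rvec': array([ 2.15980599, -2.18029353,  0.12870456]), 'tvec': array([0.08599342, 0.45700637, 1.39159614])}
{'time': 0.1, 'joint_positions': array([ 1.12010382,  0.32176308, -0.07010857,  1.45155283,  0.02260611,
        1.37076264, -0.05687686]), 'qd': array([ 0.00072674, -0.00292193, -0.00020906, -0.00283206, -0.00183535,
       -0.00050389, -0.00030499]), 'joint_torque': array([-1.53230934e-05, -4.92569518e+01, -4.05432070e-01, -3.13398242e+01,
       -6.41608355e-02,  3.94974451e-02,  9.80942559e-05]), 'position': array([ 0.29110632, -0.5806283 ,  0.22156191]), 'tool_rot': array([ 0.86119302,  1.39548115, -0.85985807]), 'ft_force': array([ 0.18951913,  0.8189835 , -0.51741105]), 'torque': array([ 0.05479141, -0.02487041, -0.01808517]), 'grip_width': 0.9988657725134786}
```

View pics/scene0.png

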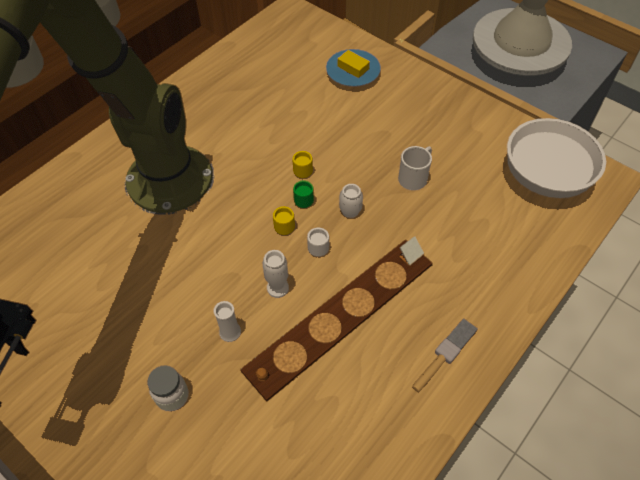

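View pics/top0.png

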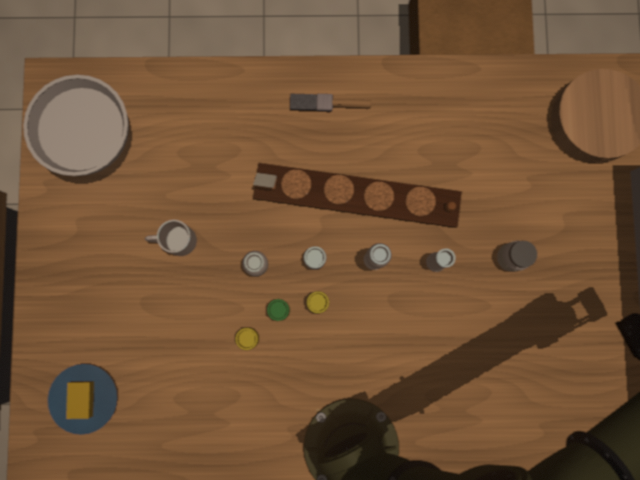

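The top view has the card stand at (264,181) and rounds at (296,183), (339,189), (379,196) and (420,201). The vases are round (254,263), beaker (315,258), urn (378,255) and slim (444,259), with the mug at (175,238). I'll zoom in to measure the rims.

```bash
python3 - <<'E'
import cv2
a=cv2.imread("pics/top0.png")[150:290,230:480]; cv2.imwrite("pics/topz.png",cv2.resize(a,None,fx=3.2,fy=3.2,interpolation=cv2.INTER_CUBIC))
a=cv2.imread("pics/scene0.png")[170:350,200:380]; cv2.imwrite("pics/scz.png",cv2.resize(a,None,fx=3.3,fy=3.3,interpolation=cv2.INTER_CUBIC))
E
```

```text
(no output)
```

View pics/topz.png

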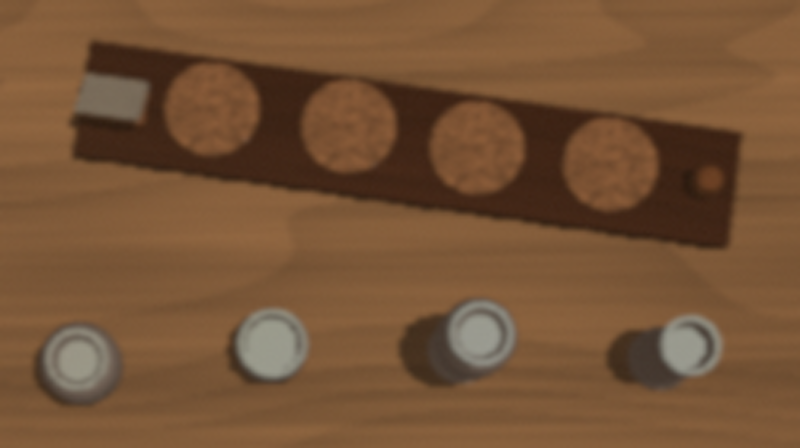

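View pics/scz.png

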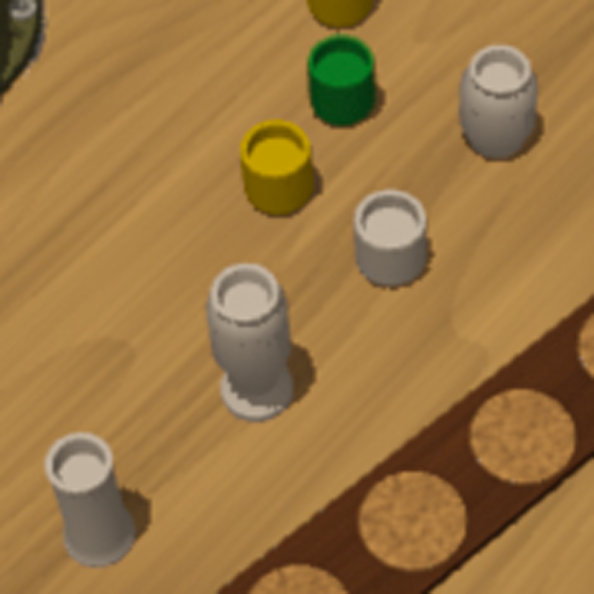

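```bash
cat > h.py <<'E'
import numpy as np, cv2
from bench import ctrl
M={n:ctrl.camera_model(n) for n in("scene","top")}
def w(n,uv,z):
    m=M[n];R=cv2.Rodrigues(np.array(m["rvec"]))[0];t=np.array(m["tvec"])
    d=R.T@np.linalg.inv(m["K"])@[*uv,1];c=-R.T@t
    return (c+d*(z-c[2])/d[2])[:2]
def p(n,X):
    m=M[n];return cv2.projectPoints(np.array([X],float),np.array(m["rvec"]),np.array(m["tvec"]),m["K"],None)[0].ravel()
E
python3 - <<'E'
from h import *
im={n:cv2.imread(f"pics/{n}0.png") for n in M}
T=lambda q:(q[0]/3.2+230-.35,q[1]/3.2+150-.35)
S=lambda q:(q[0]/3.3+200-.35,q[1]/3.3+170-.35)
for nm,t,s,z in[("round",(78,360),(500,73),.08),("beaker",(271,344),(391,218),.055),("urn",(481,334),(247,298),.13),("slim",(691,346),(80,465),.105)]:
    print(nm,w("top",T(t),z).round(4),w("scene",S(s),z).round(4))
for n,seeds in(("top",[(296,183),(339,189),(379,196),(420,201)]),("scene",[(391,275),(358,302),(325,328),(290,357)])):
    hsv=cv2.cvtColor(im[n],cv2.COLOR_BGR2HSV)
    for s in seeds:
        x,y=s;b=im[n][y-25:y+26,x-25:x+26].astype(int).sum(2)
        thr=190 if n=="top" else 260
        thr=cv2.threshold((b/3).astype(np.uint8),0,255,cv2.THRESH_OTSU)
        k,l,st,c=cv2.connectedComponentsWithStats(thr[1]);i=l[25,25]
        print(n,s,st[i],w(n,c[i]+[x-25,y-25],.018).round(4))
print(w("top",(175,238),.085))
E
```

```text
round [0.4286 0.2167] [0.4309 0.2182]
beaker [0.4413 0.0789] [0.4406 0.0827]
urn [ 0.4394 -0.0646] [ 0.4424 -0.0635]
slim [ 0.4322 -0.2149] [ 0.4329 -0.2117]
top (296, 183) [ 11  12  29  28 663] [0.624  0.1214]
top (339, 189) [   0    0   51   40 1173] [0.6315 0.0143]
top (379, 196) [ 10  11  30  29 671] [ 0.5928 -0.0785]
top (420, 201) [ 11  11  30  29 672] [ 0.5791 -0.1789]
scene (391, 275) [  9  12  31  27 646] [0.6227 0.1242]
scene (358, 302) [ 10  11  31  28 700] [0.6083 0.0211]
scene (325, 328) [  9  10  32  30 756] [ 0.5908 -0.0752]
scene (290, 357) [  8   9  34  32 824] [ 0.5772 -0.1756]
[0.48493514 0.3960175 ]
```

```bash
cat >> h.py <<'E'
from scipy.spatial.transform import Rotation as Ro
def go(*targets, yaw=None):
    """print tool-axis shifts from the present TCP to world targets and the twist bringing jaws to angle yaw"""
    s=ctrl.get_state();R=Ro.from_rotvec(s["tool_rot"]).as_matrix()
    print("t",round(s["time"],2),"tcp",s["position"].round(4),"grip",round(s["grip_width"],3),"F",s["ft_force"].round(1),"q",s["joint_positions"].round(2))
    print(R.round(3).tolist())
    for t in targets: print(t,(R.T@(np.array(t)-s["position"])).round(4))
    if yaw is not None:
        d=R.T@[np.cos(yaw),np.sin(yaw),0]; a=np.arctan2(-d[1],d[2]); print("twist",a,a-np.sign(a)*np.pi)
E
python3 - <<'E'
from h import *
print(w("top",(317,302),.055),w("top",(277,310),.055))
go((.441,.081,.2),(.441,.081,.013),yaw=-.15)
E
```

```text
[0.33732121 0.07383574] [0.31987535 0.16604578]
t 0.1 tcp [ 0.2911 -0.5806  0.2216] grip 0.999 F [ 0.2  0.8 -0.5] q [ 1.12  0.32 -0.07  1.45  0.02  1.37 -0.06]
[[-0.001, 0.894, 0.448], [0.001, 0.448, -0.894], [-1.0, -0.0, -0.002]]
(0.441, 0.081, 0.2) [ 0.0224  0.4306 -0.5242]
(0.441, 0.081, 0.013) [ 0.2094  0.4306 -0.5239]
twist -0.9559296835317396 2.1856629700580537
```

```bash
python3 -m pendant '[{"travel":[0.02,0.06,-0.041],"twist":-0.16},{"travel":[0.02,0.12,-0.082],"twist":-0.32},{"travel":[0.02,0.18,-0.123],"twist":-0.48},{"travel":[0.02,0.24,-0.164],"twist":-0.64},{"travel":[0.02,0.30,-0.205],"twist":-0.8},{"travel":[0.02,0.357,-0.247],"twist":-0.956},{"travel":[0.02,0.375,-0.31],"twist":-0.956},{"travel":[0.02,0.395,-0.37],"twist":-0.956},{"travel":[0.02,0.41,-0.43],"twist":-0.956},{"travel":[0.02,0.42,-0.49],"twist":-0.956}]' 1 20
python3 - <<'E'
from h import *
go((.441,.081,.2),(.441,.081,.1),(.441,.081,.013),yaw=-.15)
E
```

```text
time: 1.35
position: [0.4577, -0.0047, 0.202]
tool_rot: [0.119, 1.569, -0.116]
ft_force: [0.3, 0.2, 0.9]
grip_width: 1.0
t 1.35 tcp [ 0.4577 -0.0047  0.202 ] grip 1.0 F [0.3 0.2 0.9] q [ 0.6  -0.07 -0.62  1.91 -0.04  1.28 -0.15]
[[-0.001, 0.149, 0.989], [0.002, 0.989, -0.149], [-1.0, 0.001, -0.001]]
(0.441, 0.081, 0.2) [ 0.0022  0.0823 -0.0293]
(0.441, 0.081, 0.1) [ 0.1022  0.0821 -0.0292]
(0.441, 0.081, 0.013) [ 0.1892  0.082  -0.0291]
twist 0.000506819336862904 -3.14108583425293
```

```bash
python3 -m pendant '[{"travel":[0.0,0.04,-0.015],"twist":0},{"travel":[0.0,0.082,-0.029],"twist":0},{"travel":[0.0,0.082,-0.029],"twist":0},{"travel":[0.04,0.082,-0.029],"twist":0},{"travel":[0.08,0.082,-0.029],"twist":0},{"travel":[0.1,0.082,-0.029],"twist":0},{"travel":[0.1,0.082,-0.029],"twist":0}]'
python3 - <<'E'
from h import *
go((.441,.081,.013),yaw=-.15)
cv2.imwrite("pics/s1.png",cv2.resize(ctrl.get_image("scene")[100:320,200:420,::-1],None,fx=2.7,fy=2.7)); cv2.imwrite("pics/t1.png",cv2.resize(ctrl.get_image("top")[150:340,210:480,::-1],None,fx=2.9,fy=2.9))
E
```

```text
time: 2.22
position: [0.4397, 0.0797, 0.1006]
tool_rot: [0.119, 1.573, -0.117]
ft_force: [-0.3, -0.1, 0.5]
grip_width: 1.004
t 2.23 tcp [0.4397 0.0797 0.1006] grip 1.004 F [-0.3 -0.1  0.5] q [ 0.51  0.03 -0.74  2.06  0.02  1.07 -0.39]
[[-0.005, 0.15, 0.989], [0.002, 0.989, -0.15], [-1.0, 0.001, -0.005]]
(0.441, 0.081, 0.013) [0.0876 0.0014 0.0015]
twist -0.0006288503470532172 3.14096380324274
```

View pics/s1.png

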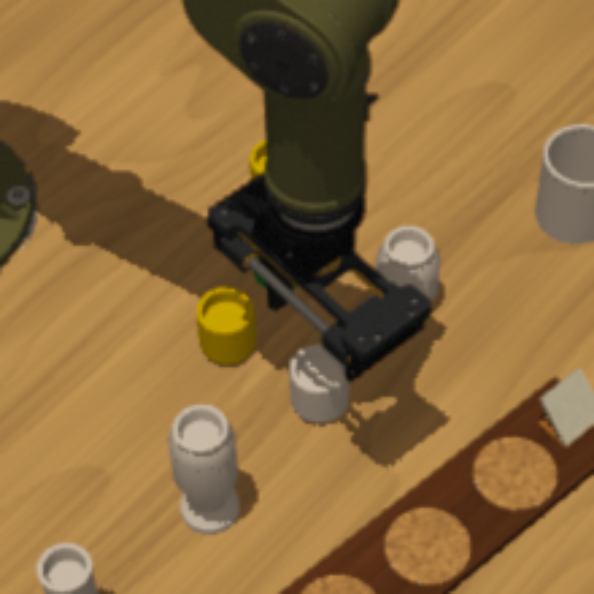

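View pics/t1.png

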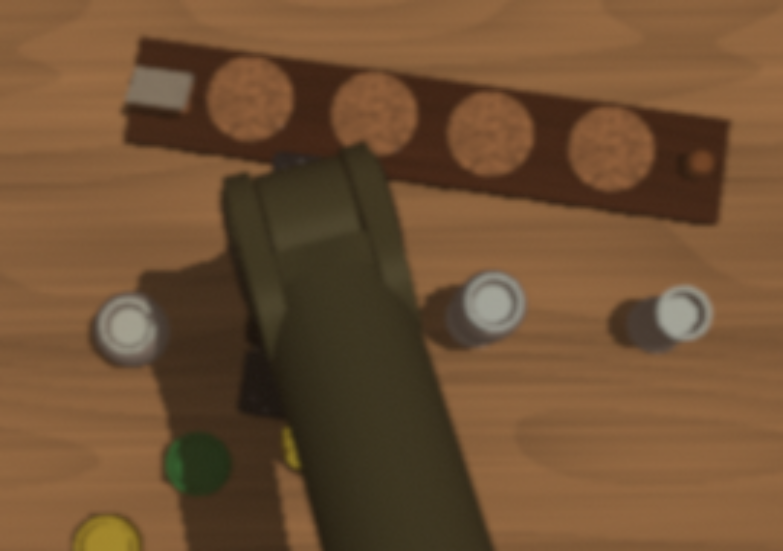

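```bash
python3 - <<'E'
from h import *
for d in(-.05,0,.05): print((p("scene",(.44+d*.99,.08-d*.15,.1))-[200,100])*2.7)
E
```

```text
[277.10908072 302.37312422]
[315.81876159 338.00445182]
[355.69444697 374.70905844]
```

Finger tips appear at about (272,303) and (352,372), straddling the beaker as predicted. Descending.

```bash
python3 -m pendant '[{"travel":[0.03,0.001,0.0015],"twist":0},{"travel":[0.06,0.001,0.0015],"twist":0},{"travel":[0.075,0.001,0.0015],"twist":0},{"travel":[0.085,0.001,0.0015],"twist":0},{"travel":[0.087,0.001,0.0015],"twist":0},{"travel":[0.087,0.001,0.0015],"twist":0}]'
python3 -m pendant '[{"travel":[0,0,0],"twist":0},{"travel":[0,0,0],"twist":0},{"travel":[0,0,0],"twist":0},{"travel":[0,0,0],"twist":0},{"travel":[0,0,0],"twist":0},{"travel":[0,0,0],"twist":0},{"travel":[0,0,0],"twist":0},{"travel":[0,0,0],"twist":0}]' -1 20
```

```text
time: 3.08
position: [0.4438, 0.0813, 0.0163]
tool_rot: [0.12, 1.567, -0.117]
ft_force: [0.5, 0.1, 0.2]
grip_width: 1.001
time: 4.08
position: [0.4437, 0.0813, 0.0163]
tool_rot: [0.119, 1.567, -0.117]
ft_force: [-1.4, -0.9, 1.7]
grip_width: 0.588
```

```bash
python3 -m pendant '[{"travel":[-0.02,0,0],"twist":0},{"travel":[-0.05,0,0],"twist":0},{"travel":[-0.08,0,0],"twist":0},{"travel":[-0.08,0,0],"twist":0}]'
python3 - <<'E'
from h import *
cv2.imwrite("pics/s2.png",cv2.resize(ctrl.get_image("scene")[100:320,200:420,::-1],None,fx=2.7,fy=2.7))
go((.6233,.1228,.1),(.6233,.1228,.036),yaw=-.15)
E
```

```text
time: 4.58
position: [0.4459, 0.0813, 0.0982]
tool_rot: [0.12, 1.562, -0.117]
ft_force: [0.2, 0.3, -1.5]
grip_width: 0.586
t 4.62 tcp [0.4445 0.081  0.0967] grip 0.586 F [ 0.6  0.4 -1.9] q [ 0.52  0.04 -0.76  2.05  0.03  1.06 -0.41]
[[0.003, 0.15, 0.989], [0.001, 0.989, -0.15], [-1.0, 0.002, 0.003]]
(0.6233, 0.1228, 0.1) [-0.0028  0.0682  0.1705]
(0.6233, 0.1228, 0.036) [0.0612 0.0681 0.1703]
twist -0.0007011279662755743 3.1408915256235175
```

View pics/s2.png

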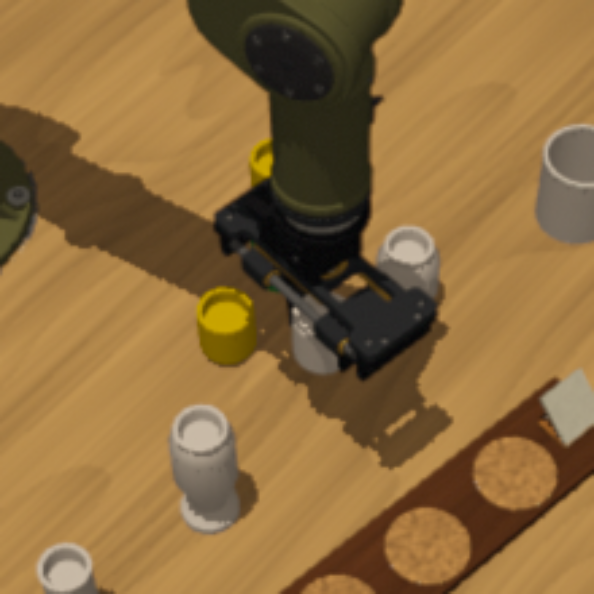

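The beaker is in the jaws and off the table. Carrying it to the round beside the card, R1.

```bash
python3 -m pendant '[{"travel":[0,0.015,0.035],"twist":0},{"travel":[0,0.03,0.08],"twist":0},{"travel":[0,0.05,0.125],"twist":0},{"travel":[0,0.068,0.170],"twist":0},{"travel":[0,0.068,0.170],"twist":0},{"travel":[0,0.068,0.170],"twist":0},{"travel":[0.02,0.068,0.170],"twist":0},{"travel":[0.04,0.068,0.170],"twist":0},{"travel":[0.04,0.068,0.170],"twist":0}]'
python3 - <<'E'
from h import *
go((.6233,.1228,.0365),yaw=-.15)
E
```

```text
time: 5.75
position: [0.6205, 0.1217, 0.0544]
tool_rot: [0.118, 1.57, -0.119]
ft_force: [-0.9, 0.5, -0.8]
grip_width: 0.584
t 5.75 tcp [0.6205 0.1217 0.0544] grip 0.584 F [-0.9  0.5 -0.8] q [ 0.31  0.51 -0.7   1.66  0.36  1.11 -0.64]
[[-0.002, 0.15, 0.989], [-0.0, 0.989, -0.15], [-1.0, -0.001, -0.002]]
(0.6233, 0.1228, 0.0365) [0.0179 0.0016 0.0027]
twist -0.0007667022741481971 3.140825951315645
```

```bash
python3 -m pendant '[{"travel":[0.01,0.0015,0.0027],"twist":0},{"travel":[0.016,0.0015,0.0027],"twist":0},{"travel":[0.018,0.0015,0.0027],"twist":0},{"travel":[0.018,0.0015,0.0027],"twist":0}]'
python3 - <<'E'
from h import *
go((.6233,.1228,.0343))
cv2.imwrite("pics/s3.png",cv2.resize(ctrl.get_image("scene")[180:320,310:470,::-1],None,fx=4,fy=4))
E
```

```text
time: 6.25
position: [0.6234, 0.1229, 0.0364]
tool_rot: [0.118, 1.57, -0.119]
ft_force: [0.2, -0.2, -0.8]
grip_width: 0.588
t 6.25 tcp [0.6234 0.1229 0.0364] grip 0.588 F [ 0.2 -0.2 -0.8] q [ 0.3   0.54 -0.69  1.66  0.38  1.08 -0.65]
[[-0.002, 0.15, 0.989], [-0.0, 0.989, -0.15], [-1.0, -0.0, -0.002]]
(0.6233, 0.1228, 0.0343) [ 0.0021 -0.0001 -0.0001]
```

View pics/s3.png

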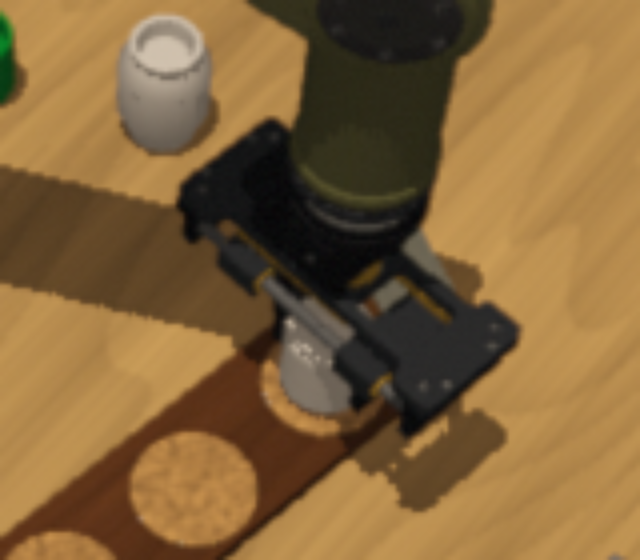

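Looks centred and ~2 mm high. Nudge down watching force.

```bash
python3 -m pendant '[{"travel":[0.001,0,0],"twist":0},{"travel":[0.002,0,0],"twist":0},{"travel":[0.003,0,0],"twist":0},{"travel":[0.003,0,0],"twist":0}]'
```

```text
time: 6.8
position: [0.6237, 0.1228, 0.0343]
tool_rot: [0.118, 1.569, -0.119]
ft_force: [-1.8, -1.4, 4.3]
grip_width: 0.588
```

```bash
python3 -m pendant '[{"travel":[0,0,0],"twist":0},{"travel":[0,0,0],"twist":0},{"travel":[0,0,0],"twist":0},{"travel":[0,0,0],"twist":0},{"travel":[-0.03,0,0],"twist":0},{"travel":[-0.08,0,0],"twist":0},{"travel":[-0.13,0,0],"twist":0},{"travel":[-0.17,0,0],"twist":0},{"travel":[-0.17,0,0],"twist":0}]' 1
python3 - <<'E'
from h import *
go((.43,.2174,.2),(.43,.2174,.1),(.43,.2174,.022),yaw=-.15)
E
```

```text
time: 7.92
position: [0.626, 0.1239, 0.2085]
tool_rot: [0.119, 1.562, -0.117]
ft_force: [0.3, 0.2, -0.7]
grip_width: 1.003
t 7.92 tcp [0.626  0.1239 0.2085] grip 1.003 F [ 0.3  0.2 -0.7] q [ 0.34  0.39 -0.75  1.49  0.27  1.36 -0.58]
[[0.006, 0.15, 0.989], [0.001, 0.989, -0.15], [-1.0, 0.002, 0.006]]
(0.43, 0.2174, 0.2) [ 0.0074  0.063  -0.2079]
(0.43, 0.2174, 0.1) [ 0.1074  0.0628 -0.2084]
(0.43, 0.2174, 0.022) [ 0.1854  0.0627 -0.2089]
twist -0.0007114484507040399 3.140881205139089
```

```bash
python3 -m pendant '[{"travel":[0,0.015,-0.05],"twist":0},{"travel":[0,0.03,-0.10],"twist":0},{"travel":[0,0.045,-0.15],"twist":0},{"travel":[0,0.06,-0.2],"twist":0},{"travel":[0,0.063,-0.208],"twist":0},{"travel":[0.03,0.063,-0.208],"twist":0},{"travel":[0.07,0.063,-0.208],"twist":0},{"travel":[0.09,0.063,-0.208],"twist":0},{"travel":[0.09,0.063,-0.208],"twist":0}]'
python3 - <<'E'
from h import *
go((.43,.2174,.022),yaw=-.15)
t=ctrl.get_image("top");cv2.imwrite("pics/t4.png",cv2.resize(t[150:290,230:480,::-1],None,fx=3.2,fy=3.2))
cv2.imwrite("pics/s4.png",cv2.resize(ctrl.get_image("scene")[120:320,300:470,::-1],None,fx=3,fy=3))
E
```

```text
time: 9.05
position: [0.4293, 0.2163, 0.1154]
tool_rot: [0.119, 1.566, -0.119]
ft_force: [-0.5, 0.0, 0.9]
grip_width: 1.004
t 9.05 tcp [0.4293 0.2163 0.1154] grip 1.004 F [-0.5  0.   0.9] q [ 0.34  0.11 -0.89  1.97  0.1   1.11 -0.75]
[[0.001, 0.151, 0.989], [0.0, 0.989, -0.151], [-1.0, 0.0, 0.001]]
(0.43, 0.2174, 0.022) [0.0934 0.0011 0.0004]
twist -0.0013801427882748959 3.1402125108015184
```

View pics/t4.png

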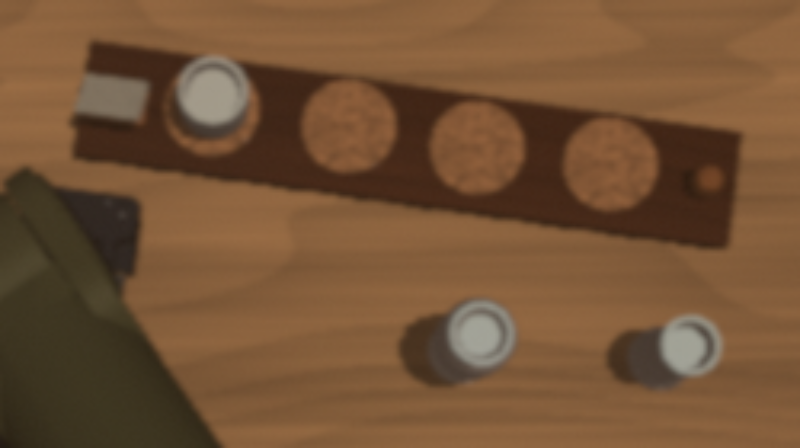

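View pics/s4.png

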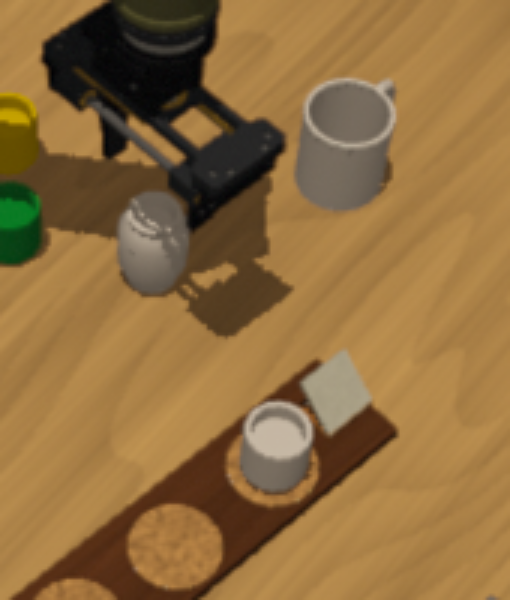

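```bash
python3 -c "
from h import *
print(w('top',(213/3.2+229.65,92/3.2+149.65),.073),w('scene',(277/3+299.7,429/3+119.7),.073))"
python3 -m pendant '[{"travel":[0.03,0.001,0.0005],"twist":0},{"travel":[0.06,0.001,0.0005],"twist":0},{"travel":[0.085,0.001,0.0005],"twist":0},{"travel":[0.093,0.001,0.0005],"twist":0},{"travel":[0.093,0.001,0.0005],"twist":0}]'
python3 -m pendant '[{"travel":[0,0,0],"twist":0},{"travel":[0,0,0],"twist":0},{"travel":[0,0,0],"twist":0},{"travel":[0,0,0],"twist":0},{"travel":[0,0,0],"twist":0},{"travel":[0,0,0],"twist":0},{"travel":[0,0,0],"twist":0}]' -1 20
```

```text
[0.62393586 0.11942905] [0.6227345  0.12263306]
time: 9.78
position: [0.4326, 0.2187, 0.0253]
tool_rot: [0.121, 1.561, -0.117]
ft_force: [-0.2, 0.4, -0.5]
grip_width: 1.003
time: 10.65
position: [0.4323, 0.2187, 0.0254]
tool_rot: [0.12, 1.562, -0.117]
ft_force: [-2.5, 0.1, 4.8]
grip_width: 0.655
```

Beaker is within ~2 mm of R1's centre in both cameras. The round vase is gripped (57 mm); lifting.

```bash
python3 -m pendant '[{"travel":[-0.02,0,0],"twist":0},{"travel":[-0.05,0,0],"twist":0},{"travel":[-0.08,0,0],"twist":0},{"travel":[-0.08,0,0],"twist":0}]'
python3 - <<'E'
from h import *
cv2.imwrite("pics/s5.png",cv2.resize(ctrl.get_image("scene")[120:320,300:470,::-1],None,fx=3,fy=3))
go((.6087,.0197,.1),(.6087,.0197,.0455),yaw=-.15)
E
```

```text
time: 11.15
position: [0.4338, 0.2191, 0.107]
tool_rot: [0.121, 1.557, -0.117]
ft_force: [0.2, -0.2, -1.8]
grip_width: 0.658
t 11.2 tcp [0.4326 0.2184 0.1056] grip 0.651 F [ 0.3 -0.4 -2.5] q [ 0.34  0.13 -0.9   1.97  0.12  1.08 -0.77]
[[0.008, 0.151, 0.988], [0.001, 0.988, -0.151], [-1.0, 0.002, 0.008]]
(0.6087, 0.0197, 0.1) [ 0.0067 -0.1698  0.2041]
(0.6087, 0.0197, 0.0455) [ 0.0612 -0.1699  0.2037]
twist -0.0018133803803765964 3.1397792732094163
```

View pics/s5.png

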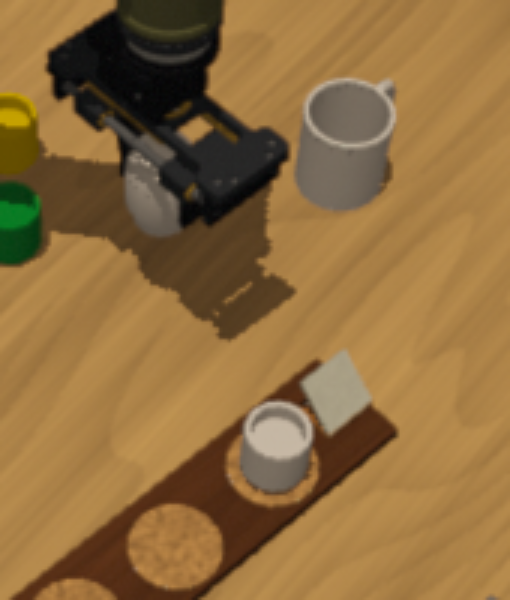

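Vase lifted, mug untouched. Moving sideways first, then out over R2, to stay clear of the beaker.

```bash
python3 -m pendant '[{"travel":[0,-0.04,0.01],"twist":0},{"travel":[0,-0.08,0.04],"twist":0},{"travel":[0,-0.12,0.08],"twist":0},{"travel":[0,-0.15,0.12],"twist":0},{"travel":[0,-0.17,0.165],"twist":0},{"travel":[0,-0.17,0.204],"twist":0},{"travel":[0,-0.17,0.204],"twist":0},{"travel":[0.02,-0.17,0.204],"twist":0},{"travel":[0.04,-0.17,0.204],"twist":0},{"travel":[0.04,-0.17,0.204],"twist":0}]'
python3 - <<'E'
from h import *
go((.6087,.0197,.0455),yaw=-.15)
E
```

```text
time: 12.45
position: [0.6058, 0.0195, 0.0636]
tool_rot: [0.119, 1.566, -0.118]
ft_force: [-1.4, -1.2, -2.2]
grip_width: 0.656
t 12.45 tcp [0.6058 0.0195 0.0636] grip 0.656 F [-1.4 -1.2 -2.2] q [ 0.48  0.44 -0.68  1.72  0.31  1.09 -0.45]
[[0.002, 0.15, 0.989], [0.001, 0.989, -0.15], [-1.0, 0.001, 0.002]]
(0.6087, 0.0197, 0.0455) [0.0181 0.0006 0.0028]
twist -0.0008911719113687868 3.1407014816784242
```

```bash
python3 -m pendant '[{"travel":[0.008,0.0006,0.0028],"twist":0},{"travel":[0.014,0.0006,0.0028],"twist":0},{"travel":[0.018,0.0006,0.0028],"twist":0},{"travel":[0.0195,0.0006,0.0028],"twist":0},{"travel":[0.0195,0.0006,0.0028],"twist":0}]'
```

```text
time: 13.08
position: [0.6088, 0.0198, 0.0442]
tool_rot: [0.119, 1.565, -0.118]
ft_force: [0.2, -0.2, -1.4]
grip_width: 0.659
```

```bash
python3 -m pendant '[{"travel":[0.001,0,0],"twist":0},{"travel":[0.002,0,0],"twist":0},{"travel":[0.002,0,0],"twist":0}]'
```

```text
time: 13.45
position: [0.6092, 0.0197, 0.0435]
tool_rot: [0.119, 1.565, -0.118]
ft_force: [-2.6, 0.1, 5.7]
grip_width: 0.656
```

Contact. Releasing and retreating up, then measuring.

```bash
python3 -m pendant '[{"travel":[0,0,0],"twist":0},{"travel":[0,0,0],"twist":0},{"travel":[0,0,0],"twist":0},{"travel":[0,0,0],"twist":0},{"travel":[-0.03,0,0],"twist":0},{"travel":[-0.08,0,0],"twist":0},{"travel":[-0.13,0,0],"twist":0},{"travel":[-0.18,0,0],"twist":0},{"travel":[-0.19,0,0],"twist":0}]' 1
python3 - <<'E'
from h import *
go((.4325,-.2133,.23),(.4325,-.2133,.13),(.4325,-.2133,.046),yaw=-.15)
E
```

```text
time: 14.58
position: [0.6105, 0.0203, 0.2377]
tool_rot: [0.119, 1.558, -0.118]
ft_force: [-0.0, -0.4, -0.8]
grip_width: 1.0
t 14.57 tcp [0.6105 0.0203 0.2377] grip 1.0 F [-0.  -0.4 -0.8] q [ 0.52  0.3  -0.73  1.52  0.2   1.39 -0.38]
[[0.01, 0.15, 0.989], [0.0, 0.989, -0.15], [-1.0, 0.002, 0.01]]
(0.4325, -0.2133, 0.23) [ 0.0059 -0.2577 -0.141 ]
(0.4325, -0.2133, 0.13) [ 0.1059 -0.2579 -0.1419]
(0.4325, -0.2133, 0.046) [ 0.1899 -0.258  -0.1427]
twist -0.0007471507356375936 3.1408455028541553
```

```bash
python3 -m pendant '[{"travel":[0,-0.05,-0.02],"twist":0},{"travel":[0,-0.1,-0.05],"twist":0},{"travel":[0,-0.15,-0.08],"twist":0},{"travel":[0,-0.2,-0.11],"twist":0},{"travel":[0,-0.25,-0.135],"twist":0},{"travel":[0,-0.258,-0.141],"twist":0},{"travel":[0.03,-0.258,-0.141],"twist":0},{"travel":[0.08,-0.258,-0.141],"twist":0},{"travel":[0.1,-0.258,-0.142],"twist":0},{"travel":[0.1,-0.258,-0.142],"twist":0}]'
python3 - <<'E'
from h import *
go((.4325,-.2133,.046),yaw=-.15)
t=ctrl.get_image("top");cv2.imwrite("pics/t6.png",cv2.resize(t[150:290,230:480,::-1],None,fx=3.2,fy=3.2))
cv2.imwrite("pics/s6.png",cv2.resize(ctrl.get_image("scene")[200:380,180:400,::-1],None,fx=3,fy=3))
E
```

```text
time: 15.82
position: [0.4312, -0.2117, 0.1338]
tool_rot: [0.12, 1.562, -0.114]
ft_force: [0.9, -0.2, 0.4]
grip_width: 0.998
t 15.82 tcp [ 0.4312 -0.2117  0.1338] grip 0.998 F [ 0.9 -0.2  0.4] q [ 0.95  0.05 -0.56  1.96  0.02  1.14  0.24]
[[0.006, 0.149, 0.989], [0.003, 0.989, -0.149], [-1.0, 0.004, 0.005]]
(0.4325, -0.2133, 0.046) [ 0.0878 -0.0017  0.001 ]
twist 0.0006953519712536825 -3.1408973016185393
```

View pics/t6.png

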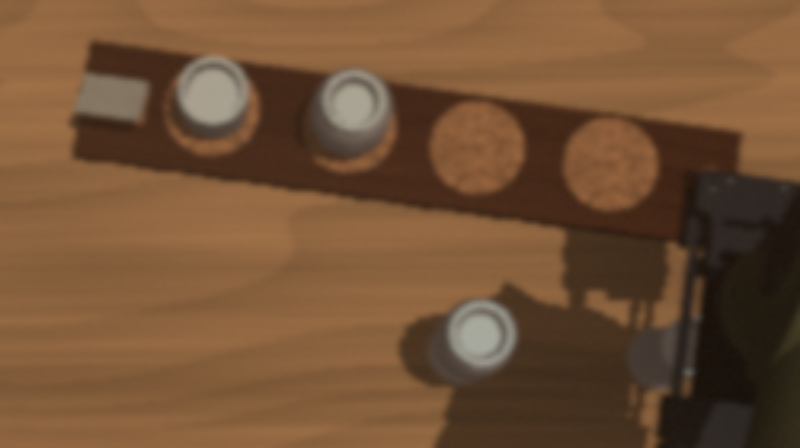

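View pics/s6.png

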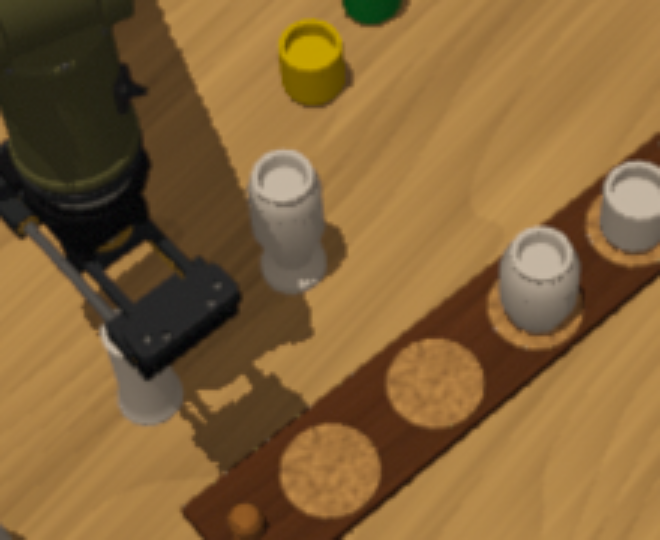

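The round vase is on R2 with its rim at top-zoom (352,103), and the slim vase is between the jaws. Descending.

```bash
python3 -c "
from h import *
print(w('top',(353/3.2+229.65,102/3.2+149.65),.098),w('top',(349/3.2+229.65,126/3.2+149.65),.018),w('scene',(541/3+179.7,255/3+199.7),.098))"
python3 -m pendant '[{"travel":[0.03,-0.0015,0.001],"twist":0},{"travel":[0.06,-0.0015,0.001],"twist":0},{"travel":[0.08,-0.0015,0.001],"twist":0},{"travel":[0.087,-0.0015,0.001],"twist":0},{"travel":[0.087,-0.0015,0.001],"twist":0}]'
python3 -m pendant '[{"travel":[0,0,0],"twist":0},{"travel":[0,0,0],"twist":0},{"travel":[0,0,0],"twist":0},{"travel":[0,0,0],"twist":0},{"travel":[0,0,0],"twist":0},{"travel":[0,0,0],"twist":0},{"travel":[0,0,0],"twist":0},{"travel":[0,0,0],"twist":0},{"travel":[0,0,0],"twist":0}]' -1 20
```

```text
[0.61000175 0.01916016] [0.60988873 0.01783732] [0.61024912 0.02033534]
time: 16.55
position: [0.4354, -0.2147, 0.0502]
tool_rot: [0.118, 1.556, -0.117]
ft_force: [0.4, -0.9, 0.8]
grip_width: 1.0
time: 17.68
position: [0.4354, -0.2148, 0.0501]
tool_rot: [0.118, 1.556, -0.117]
ft_force: [-1.7, -0.8, 1.4]
grip_width: 0.453
```

```bash
python3 -m pendant '[{"travel":[-0.02,0,0],"twist":0},{"travel":[-0.05,0,0],"twist":0},{"travel":[-0.08,0,0],"twist":0},{"travel":[-0.08,0,0],"twist":0}]'
python3 - <<'E'
from h import *
cv2.imwrite("pics/s7.png",cv2.resize(ctrl.get_image("scene")[200:380,180:400,::-1],None,fx=3,fy=3))
go((.5918,-.0768,.13),(.5918,-.0768,.07),yaw=-.15)
E
```

```text
time: 18.18
position: [0.4366, -0.2156, 0.1321]
tool_rot: [0.116, 1.551, -0.119]
ft_force: [0.5, 0.8, -2.0]
grip_width: 0.454
t 18.23 tcp [ 0.4353 -0.215   0.1304] grip 0.454 F [-0.2  0.7 -2.1] q [ 0.95  0.06 -0.56  1.96  0.03  1.12  0.23]
[[0.013, 0.149, 0.989], [-0.001, 0.989, -0.149], [-1.0, 0.001, 0.014]]
(0.5918, -0.0768, 0.13) [0.0023 0.16   0.1341]
(0.5918, -0.0768, 0.07) [0.0623 0.16   0.1333]
twist 0.0003454523240475983 -3.1412472012657453
```

View pics/s7.png

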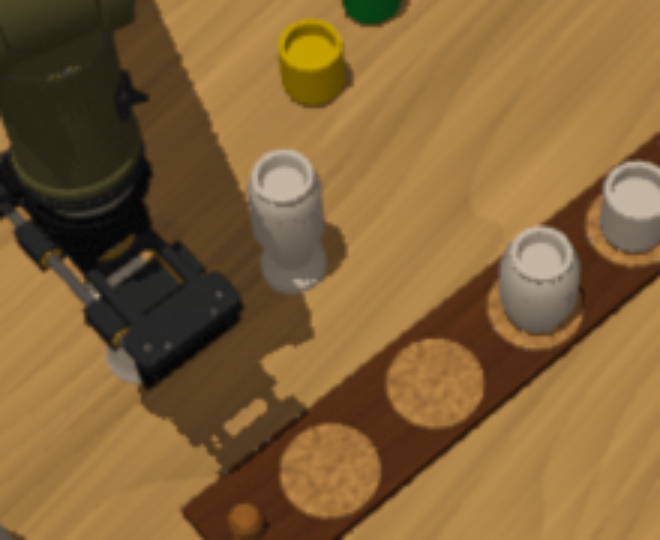

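Slim vase is up. Carrying it outward, then along to R3.

```bash
python3 -m pendant '[{"travel":[0,0.01,0.04],"twist":0},{"travel":[0,0.03,0.085],"twist":0},{"travel":[0,0.06,0.12],"twist":0},{"travel":[0,0.10,0.134],"twist":0},{"travel":[0,0.14,0.134],"twist":0},{"travel":[0,0.16,0.134],"twist":0},{"travel":[0,0.16,0.134],"twist":0},{"travel":[0.02,0.16,0.134],"twist":0},{"travel":[0.04,0.16,0.133],"twist":0},{"travel":[0.04,0.16,0.133],"twist":0}]'
python3 - <<'E'
from h import *
go((.5918,-.0768,.07),yaw=-.15)
E
```

```text
time: 19.48
position: [0.5886, -0.0781, 0.0891]
tool_rot: [0.119, 1.56, -0.119]
ft_force: [-0.2, 0.2, -1.7]
grip_width: 0.452
t 19.48 tcp [ 0.5886 -0.0781  0.0891] grip 0.452 F [-0.2  0.2 -1.7] q [ 0.62  0.37 -0.64  1.74  0.24  1.11 -0.25]
[[0.008, 0.151, 0.989], [-0.001, 0.989, -0.151], [-1.0, 0.0, 0.008]]
(0.5918, -0.0768, 0.07) [0.0191 0.0017 0.0028]
twist -0.0015666081331106947 3.1400260454566826
```

```bash
python3 -m pendant '[{"travel":[0.008,0.0005,0.0028],"twist":0},{"travel":[0.014,0.0005,0.0028],"twist":0},{"travel":[0.018,0.0005,0.0028],"twist":0},{"travel":[0.020,0.0005,0.0028],"twist":0},{"travel":[0.020,0.0005,0.0028],"twist":0}]'
python3 -m pendant '[{"travel":[0.001,0,0],"twist":0},{"travel":[0.002,0,0],"twist":0},{"travel":[0.002,0,0],"twist":0}]'
```

```text
time: 20.1
position: [0.5917, -0.0779, 0.0692]
tool_rot: [0.119, 1.56, -0.119]
ft_force: [0.5, 0.7, -2.4]
grip_width: 0.458
time: 20.48
position: [0.5921, -0.078, 0.0681]
tool_rot: [0.118, 1.559, -0.119]
ft_force: [-1.9, 0.9, 4.1]
grip_width: 0.455
```

```bash
python3 -m pendant '[{"travel":[0,0,0],"twist":0},{"travel":[0,0,0],"twist":0},{"travel":[0,0,0],"twist":0},{"travel":[0,0,0],"twist":0},{"travel":[-0.03,0,0],"twist":0},{"travel":[-0.08,0,0],"twist":0},{"travel":[-0.13,0,0],"twist":0},{"travel":[-0.17,0,0],"twist":0},{"travel":[-0.17,0,0],"twist":0}]' 1
python3 - <<'E'
from h import *
go((.441,-.064,.24),(.441,-.064,.155),(.441,-.064,.068),yaw=-.15)
E
```

```text
time: 21.6
position: [0.5928, -0.0776, 0.2422]
tool_rot: [0.117, 1.551, -0.12]
ft_force: [1.0, -0.1, -0.8]
grip_width: 0.999
t 21.6 tcp [ 0.5928 -0.0776  0.2422] grip 0.999 F [ 1.  -0.1 -0.8] q [ 0.65  0.25 -0.68  1.55  0.16  1.38 -0.19]
[[0.016, 0.151, 0.988], [-0.003, 0.989, -0.151], [-1.0, -0.0, 0.016]]
(0.441, -0.064, 0.24) [-0.0003 -0.0095 -0.1522]
(0.441, -0.064, 0.155) [ 0.0847 -0.0094 -0.1535]
(0.441, -0.064, 0.068) [ 0.1717 -0.0094 -0.1549]
twist -0.0014017537676433067 3.1401908998221497
```

```bash
python3 -m pendant '[{"travel":[0,-0.003,-0.05],"twist":0},{"travel":[0,-0.006,-0.10],"twist":0},{"travel":[0,-0.009,-0.152],"twist":0},{"travel":[0,-0.009,-0.152],"twist":0},{"travel":[0.03,-0.009,-0.153],"twist":0},{"travel":[0.06,-0.009,-0.153],"twist":0},{"travel":[0.08,-0.009,-0.153],"twist":0},{"travel":[0.08,-0.009,-0.153],"twist":0}]'
python3 - <<'E'
from h import *
go((.441,-.064,.068),yaw=-.15)
t=ctrl.get_image("top");cv2.imwrite("pics/t8.png",cv2.resize(t[150:290,230:480,::-1],None,fx=3.2,fy=3.2))
cv2.imwrite("pics/s8.png",cv2.resize(ctrl.get_image("scene")[200:380,180:400,::-1],None,fx=3,fy=3))
E
```

```text
time: 22.6
position: [0.4408, -0.0632, 0.1579]
tool_rot: [0.119, 1.555, -0.118]
ft_force: [0.0, 0.8, 0.2]
grip_width: 1.005
t 22.6 tcp [ 0.4408 -0.0632  0.1579] grip 1.005 F [0.  0.8 0.2] q [ 0.8  -0.07 -0.68  2.01 -0.05  1.18 -0.01]
[[0.012, 0.15, 0.989], [-0.001, 0.989, -0.15], [-1.0, 0.001, 0.012]]
(0.441, -0.064, 0.068) [ 0.0899 -0.0009 -0.0008]
twist -0.0008715267279404044 3.1407211268618527
```

View pics/t8.png

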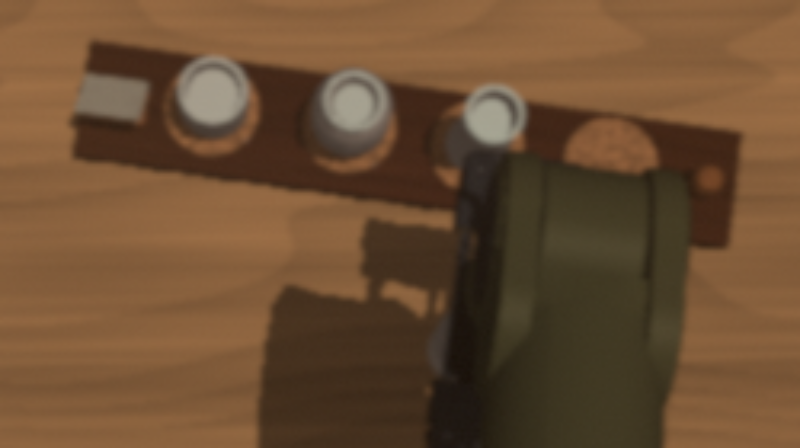

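View pics/s8.png

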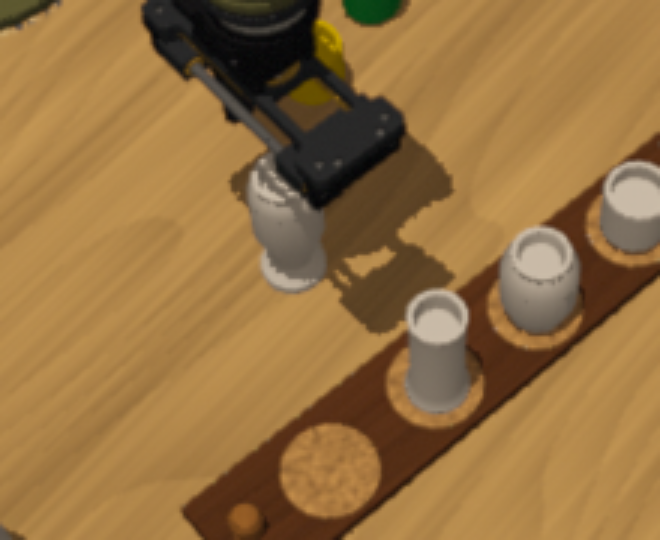

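Slim vase is upright on R3 and the urn is between the jaws. Descending onto the urn.

```bash
python3 -c "
from h import *
print(w('top',(495/3.2+229.65,116/3.2+149.65),.123),w('scene',(437/3+179.7,317/3+199.7),.123))"
python3 -m pendant '[{"travel":[0.03,-0.001,-0.001],"twist":0},{"travel":[0.06,-0.001,-0.001],"twist":0},{"travel":[0.08,-0.001,-0.001],"twist":0},{"travel":[0.087,-0.001,-0.001],"twist":0},{"travel":[0.088,-0.001,-0.001],"twist":0}]'
python3 -m pendant '[{"travel":[0,0,0],"twist":0},{"travel":[0,0,0],"twist":0},{"travel":[0,0,0],"twist":0},{"travel":[0,0,0],"twist":0},{"travel":[0,0,0],"twist":0},{"travel":[0,0,0],"twist":0},{"travel":[0,0,0],"twist":0},{"travel":[0,0,0],"twist":0}]' -1 22
python3 -m pendant '[{"travel":[-0.02,0,0],"twist":0},{"travel":[-0.05,0,0],"twist":0},{"travel":[-0.08,0,0],"twist":0},{"travel":[-0.08,0,0],"twist":0}]'
python3 - <<'E'
from h import *
cv2.imwrite("pics/s9.png",cv2.resize(ctrl.get_image("scene")[200:380,180:400,::-1],None,fx=3,fy=3))
go((.5782,-.1772,.15),(.5782,-.1772,.09),yaw=-.15)
E
```

```text
[ 0.59350449 -0.07872562] [ 0.59330976 -0.07551988]
time: 23.32
position: [0.4432, -0.0645, 0.0725]
tool_rot: [0.118, 1.55, -0.119]
ft_force: [-0.5, 0.5, 0.2]
grip_width: 1.0
time: 24.32
position: [0.4428, -0.0645, 0.0725]
tool_rot: [0.118, 1.551, -0.119]
ft_force: [-3.5, 1.2, 3.1]
grip_width: 0.621
time: 24.82
position: [0.4436, -0.0648, 0.1541]
tool_rot: [0.117, 1.546, -0.12]
ft_force: [0.6, 0.6, -3.2]
grip_width: 0.62
t 24.88 tcp [ 0.4422 -0.0646  0.1525] grip 0.616 F [-0.7 -0.1 -2.9] q [ 0.8  -0.07 -0.69  2.01 -0.05  1.16 -0.01]
[[0.018, 0.151, 0.988], [-0.003, 0.989, -0.151], [-1.0, -0.0, 0.018]]
(0.5782, -0.1772, 0.15) [ 0.0053 -0.0908  0.1513]
(0.5782, -0.1772, 0.09) [ 0.0653 -0.0908  0.1502]
twist -0.0012375282607293722 3.1403551253290636
```

View pics/s9.png

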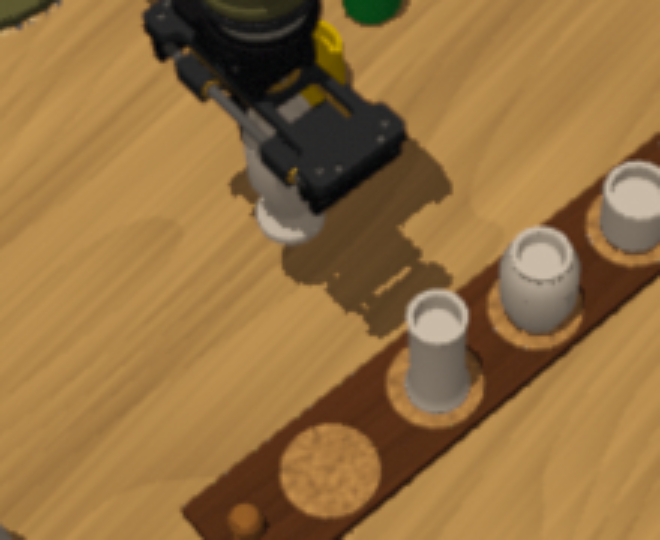

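Urn lifted, with the slim vase ~2 mm from R3's centre. Moving along the row first, then out over R4.

```bash
python3 -m pendant '[{"travel":[0,-0.04,0.005],"twist":0},{"travel":[0,-0.08,0.03],"twist":0},{"travel":[0,-0.091,0.07],"twist":0},{"travel":[0,-0.091,0.115],"twist":0},{"travel":[0,-0.091,0.151],"twist":0},{"travel":[0,-0.091,0.151],"twist":0},{"travel":[0.02,-0.091,0.151],"twist":0},{"travel":[0.045,-0.091,0.151],"twist":0},{"travel":[0.045,-0.091,0.151],"twist":0}]'
python3 - <<'E'
from h import *
go((.5782,-.1772,.0925),yaw=-.15)
E
```

```text
time: 26.0
position: [0.5748, -0.1769, 0.1064]
tool_rot: [0.118, 1.556, -0.119]
ft_force: [-0.9, 0.7, -2.8]
grip_width: 0.614
t 26.0 tcp [ 0.5748 -0.1769  0.1064] grip 0.614 F [-0.9  0.7 -2.8] q [ 0.76  0.35 -0.61  1.71  0.22  1.14 -0.06]
[[0.011, 0.151, 0.989], [-0.001, 0.989, -0.151], [-1.0, 0.001, 0.011]]
(0.5782, -0.1772, 0.0925) [0.0139 0.0002 0.0032]
twist -0.001292504726400596 3.1403001488633926
```

```bash
python3 -m pendant '[{"travel":[0.006,0,0.0027],"twist":0},{"travel":[0.010,0,0.0027],"twist":0},{"travel":[0.013,0,0.0027],"twist":0},{"travel":[0.0145,0,0.0027],"twist":0},{"travel":[0.0145,0,0.0027],"twist":0}]'
python3 -m pendant '[{"travel":[0.001,0,0],"twist":0},{"travel":[0.002,0,0],"twist":0},{"travel":[0.002,0,0],"twist":0}]'
```

```text
time: 26.62
position: [0.5778, -0.1774, 0.0921]
tool_rot: [0.118, 1.556, -0.119]
ft_force: [0.1, -0.2, -2.6]
grip_width: 0.614
time: 27.0
position: [0.578, -0.1776, 0.0909]
tool_rot: [0.118, 1.555, -0.119]
ft_force: [-2.3, -0.6, 3.5]
grip_width: 0.609
```

Contact. Releasing and pulling back.

```bash
python3 -m pendant '[{"travel":[0,0,0],"twist":0},{"travel":[0,0,0],"twist":0},{"travel":[0,0,0],"twist":0},{"travel":[0,0,0],"twist":0},{"travel":[-0.03,0,0],"twist":0},{"travel":[-0.08,0,0],"twist":0},{"travel":[-0.13,0,0],"twist":0},{"travel":[-0.15,0,0],"twist":0},{"travel":[-0.15,-0.05,0],"twist":0},{"travel":[-0.15,-0.1,0],"twist":0}]' 1
python3 -m pendant '[{"travel":[0,-0.05,-0.03],"twist":0},{"travel":[0,-0.1,-0.07],"twist":0},{"travel":[0,-0.15,-0.1],"twist":0},{"travel":[0,-0.2,-0.1],"twist":0},{"travel":[0,-0.2,-0.1],"twist":0}]'
python3 - <<'E'
from h import *
go()
t=ctrl.get_image("top");cv2.imwrite("pics/t10.png",cv2.resize(t[150:290,230:480,::-1],None,fx=3.2,fy=3.2))
s=ctrl.get_image("scene");cv2.imwrite("pics/s10.png",cv2.resize(s[200:380,220:440,::-1],None,fx=3,fy=3))
cv2.imwrite("pics/s10f.png",s[:,:,::-1])
E
```

```text
time: 28.25
position: [0.561, -0.2768, 0.2405]
tool_rot: [0.116, 1.556, -0.118]
ft_force: [0.3, -1.5, -0.8]
grip_width: 1.001
time: 28.88
position: [0.4284, -0.4644, 0.2373]
tool_rot: [0.123, 1.558, -0.125]
ft_force: [0.8, 0.7, 0.6]
grip_width: 1.002
t 28.88 tcp [ 0.4284 -0.4644  0.2373] grip 1.002 F [0.8 0.7 0.6] q [ 1.15  0.3  -0.46  1.47  0.13  1.39  0.53]
[[0.009, 0.157, 0.988], [-0.002, 0.988, -0.157], [-1.0, -0.0, 0.009]]
```

View pics/t10.png

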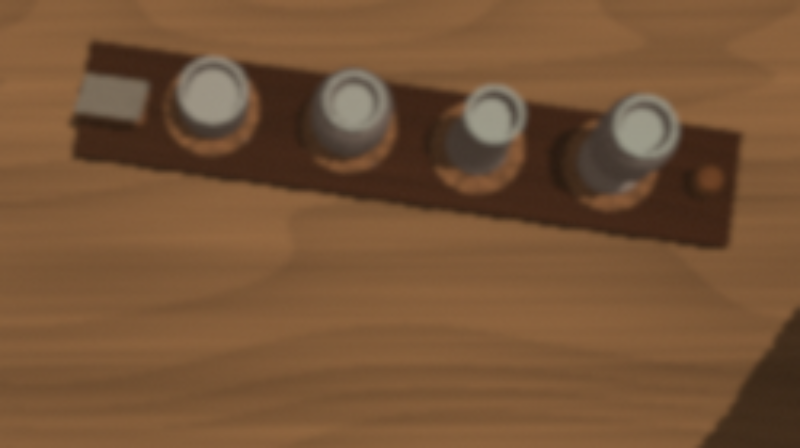

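View pics/s10.png

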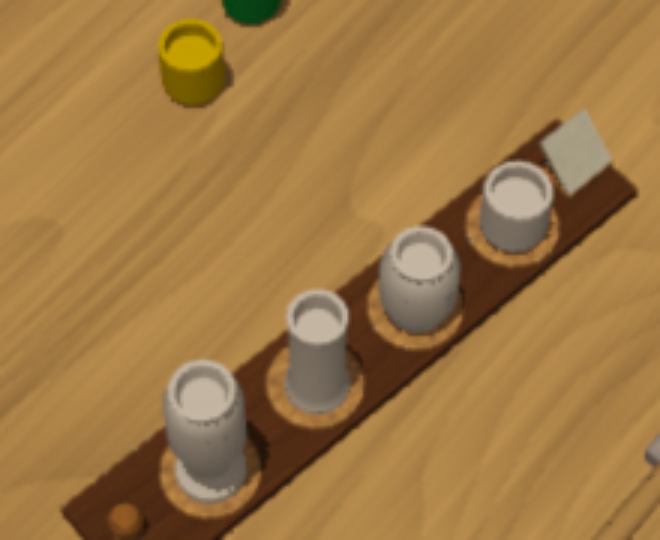

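View pics/s10f.png

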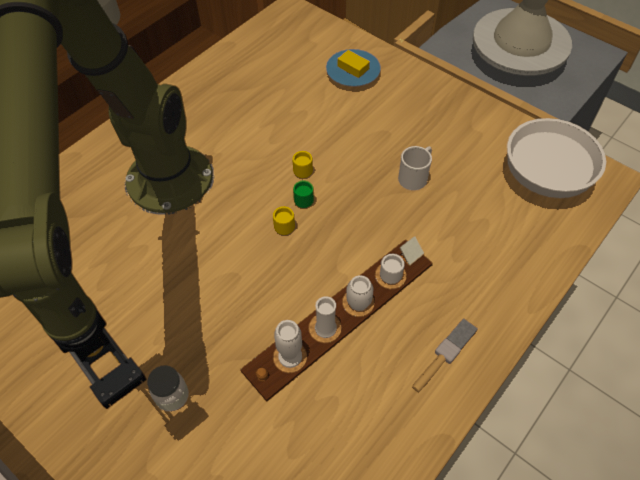

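```bash
python3 -m pendant '[{"travel":[-0.02,0,0],"twist":0},{"travel":[-0.02,0,0],"twist":0},{"travel":[-0.02,0,0],"twist":0},{"travel":[-0.02,0,0],"twist":0},{"travel":[-0.02,0,0],"twist":0},{"travel":[-0.02,0,0],"twist":0}]'
python3 - <<'E'
from h import *
T=lambda q:(q[0]/3.2+229.65,q[1]/3.2+149.65)
S=lambda q:(q[0]/3+219.7,q[1]/3+199.7)
for n,t,s,z,c in [("beaker",(213,92),(517,190),.073,None),("round",(353,102),(421,255),.098,0),("slim",(495,116),(317,317),.123,0),("urn",(645,130),(202,393),.148,0)]:
    print(n,w("top",T(t),z).round(4),w("scene",S(s),z).round(4))
print("R4 feet/top",w("top",(420,201),.018), "mug same px")
print(ctrl.get_state()["qd"].round(3)); ctrl.close_job()
E
```

```text
time: 29.72
position: [0.4318, -0.4591, 0.2578]
tool_rot: [0.119, 1.557, -0.116]
ft_force: [-0.0, 1.0, -0.8]
grip_width: 1.001
beaker [0.6239 0.1194] [0.6233 0.1219]
round [0.61   0.0192] [0.6102 0.0203]
slim [ 0.5935 -0.0787] [ 0.5933 -0.0755]
urn [ 0.5774 -0.1783] [ 0.5796 -0.1766]
R4 feet/top [ 0.57890169 -0.17813043] mug same px
[ 0.    -0.     0.001 -0.003  0.001  0.001  0.001]
the job is handed in; nothing more can be done
```

All four vases are standing upright on their cork rounds, and I handed the job in at about 30 s of the 112 s allowed. Starting at the card stand, the order is beaker, round, slim, then urn at the knob end.

- **Position:** after the last release, rim centres measured in both cameras were within about 1–2.5 mm of each round's centre, against the 12 mm limit. The two cameras disagreed with each other by 1–3 mm, mostly along y, so I averaged them when choosing where to place.
- **Upright and undisturbed:** I judged uprightness by eye and from the rim positions, and all four looked upright. The mug also looked unmoved in the pictures, but I didn't measure its final position.
- **Robot:** the gripper is open and clear of everything, with the arm at rest. No check failed. The job gives no verdict when handed in.

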